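# Close the vial and hold the carousel's index plunger back

### The arm

A 6-joint arm with a two-finger parallel gripper is mounted at the origin on the work surface. World frame = base frame: x ahead of the robot, y to its left, z up, the work surface at z = 0. Lengths are in m, angles in degrees, forces in N, time in s.
With the tool pointing down it reaches from about 0.275 to 1 m from the base axis. Payload 8.4 kg.
Tool frame: the origin (TCP) lies at the very end of the fingers, on their centre line; the grasp point (between the pads) lies 19 mm behind it; z points along the fingers, y is the line along which they close (so a half turn about z gives the same grasp; the last joint's range is limited). The gripper opens to 85 mm and grips with 20 to 120 N. Pads are 22 mm wide; open, the fingers measure 114 mm over their backs; the gripper's body (76 mm by 85 mm) begins 54 mm behind the grasp point. The pads swing forward as they close: fully open they stand 13 mm farther back than shut.
Start: joints at [-76.857, 20.225, 93.587, -0, 66.188, -0.138], TCP at [0.144, -0.608, 0.231] pointing down, gripper open.
Joint ranges: [-150.9, 150.9], [-52.94, 120.26], [3.33, 152.33], [-74.26, 254.26], [0, 154.13], [-172.89, 172.89]. Speed limits (degrees/s): [127.2, 127.2, 159.86, 180, 180, 180].

### API

Orientations are given as a 3x3 rotation matrix whose columns are the frame's x, y, z axes.
In Python, from cell import robot gives the robot as it stands.
- The arm moves only by the tool move_arm, never from a script. Its argument "moves" is a list of rows, each a list of 6 numbers: the shift along the tool's x, y, z in mm, then the turn, a rotation vector about the tool's x, y, z in degrees. In form: [[tx, ty, tz, ax, ay, az], ...]. A call has 1 to 10 rows; each row shifts and turns the commanded pose from where the row before left it, along the tool's axes as they then stand; what a row does not reach is not made up. A row lasts 1/8 s, in which the tool goes at most 62.5 mm and 10.7 degrees, less where a joint would pass 70% of its speed; a pose out of reach is approached as far as the arm can. A call is refused whole if a number of a shift passes 62.5 or a number of a turn 10.7, either way. A call with a gripper value outside its range is refused whole. "hand" is the opening in per cent of the stroke, from 0 (shut) to 100 (fully open), set as the call begins (left out, the last holds). The fingers move at their own pace and stop on an object; "force" is the grip in N (left out, the last holds). Time passes only in rows, so rows that do not move let the fingers close. It gives the time, the measured TCP pose, the force, the opening and the grip force at its end, in the units of the state.
- robot.observe(): the state, without advancing time (a new reading comes with each control period).
- robot.camera(name): name is "scene" or "top" or "wrist"; returns the picture (400x640x3 uint8, red, green, blue); there is no depth.
- robot.get_calibration(name): a dict with "mtx" (3x3 intrinsics, pixels), "camera_from_world" (4x4, takes a point from world to camera coordinates). Camera axes: x right, y down, z forward; pixel columns grow to the right and rows downward; lengths in m; the calibration is good to about 2 mm. A picture is of the moment at which its call begins: read the wrist's pose just before it. get_calibration takes no time and is no camera call; for the wrist camera it gives the pose at the moment of the call.
- robot.hand_in(): hands the job in; it is judged then, once.
The state is a dict: "clock": time; "joint_positions": joint angles; "dq": joint speeds; "effort": joint torques, N m; "position": TCP position; "tool_rot": TCP orientation; "wrist_force": force on the tool from outside, world axes, zero at the start; "moment": the same for the moment, N m; "grip_width": finger opening in m; "gripper_force": force on a finger pad.
Only numpy, scipy, OpenCV 4.12 (cv2) and the standard library are available. Lean on these libraries where they do the work, as an engineer would, in place of code of your own. Each camera call takes 0.05 s, during which the arm holds its last target. There are 200 camera calls.

### The job

One of the four amber vials on the specimen carousel has its white push-on cap standing proud: press that cap fully home, leaving the other caps shut. Then grip the black knob of the carousel's sprung index plunger, pull it straight up as far as it goes so that the pin is clear of its hole, and finish while still holding it there, so that a colleague can turn the carousel under the microscope. Leave the dropper bottle, the petri dish and the tweezers where they are.

Things in the scene. Friction and masses are not known exactly. Their poses are not given: they have to be found in the camera images.
- carousel: Specimen carousel fixed to the bench: grey round foot 236 mm across; on it a locked aluminium disc 200 mm across, top face at 40 mm. Origin: centre of the foot's underside, z up. Four vials stand on it at 55 mm radius, at +-60 and +-120 degrees from its x axis. A post at its -x edge (36 mm wide, outer face 117 mm from the axis) carries the plunger's bracket, whose top is at 68 mm.
- knob (a point): Black cylindrical pull knob of the sprung index plunger, 24 mm diameter, 32 mm tall, upright, made to be gripped by its sides from above. This point: its centre, 96 mm above the bench when seated (underside at 80 mm, 12 mm above the bracket); 88 mm from the carousel's axis towards its -x. Moves straight up and down only.
- plunger (a joint): Lift of the index plunger, m: 0 = seated (8 mm pin, tip 8 mm deep in the disc's hole), pin leaves the hole at 0.008, hard stop at 0.015 = fully back. A spring pulls it down: about 4 N seated, about 8 N fully back; it snaps back if let go.
- seat_hole (a point): Mouth of the pin's seat hole, in the disc's top face, straight under the knob, 40 mm above the bench.
- cap_a_top (a point): Centre of the top of the white push-on cap that stands proud at the start (cap 29 mm diameter, 14 mm tall, on an amber vial of 24 mm diameter). Its top is 88 mm above the bench when the cap is fully home. Its place among the four varies. Origin moves with the cap.
- cap_a (a joint): How far that cap stands proud, m: 0 = fully home on the vial's shoulder (hard stop), up to 0.011. Slides vertically with about 5 N of friction plus drag in proportion to speed (8 N per m/s), stays where left.
- cap_b (a joint): How far the same kind of cap of another vial stands proud, m: 0 = fully home, as at the start; limit 0.011; about 5 N of friction, stays where left.
- cap_b_top (a point): Centre of the top of that closed cap, 88 mm above the bench when home.
- cap_c (a joint): How far the same kind of cap of another vial stands proud, m: 0 = fully home, as at the start; limit 0.011; about 5 N of friction, stays where left.
- cap_c_top (a point): Centre of the top of that closed cap, 88 mm above the bench when home.
- cap_d (a joint): How far the same kind of cap of another vial stands proud, m: 0 = fully home, as at the start; limit 0.011; about 5 N of friction, stays where left.
- cap_d_top (a point): Centre of the top of that closed cap, 88 mm above the bench when home.
- bottle: Loose bystander: amber dropper bottle with rubber teat, 37 mm diameter, 88 mm tall, upright. Origin: centre of its underside, z up.
- dish: Loose bystander: glass petri dish with a mushroom piece in it, 80 mm diameter, 14 mm high. Origin: centre of its underside.
- tweezers: Loose bystander: steel tweezers lying flat, 110 x 9 x 7 mm along its x. Origin: centre of its underside.
Mind the look-alikes: they are no part of the job. Of the things shaped like the carousel, the grey one is meant.

How it is judged:
By the outcome, as a careful person would: the job done as asked, in the order asked, and still so for the second after the job is handed in, while the arm keeps its last pose, push and grip.
It also fails if it takes over 35 s, if anything falls off the work surface, if the arm or the gripper's body presses on something with over 40 N, if the wrist force passes 120 N, or if a joint passes its speed limit or range.

## Working session

There is one attempt and no reset: what is moved stays moved. The work goes in short steps, Python scripts to look and compute and a tool call to move; the robot and the scene stay as the last step left them, time stands still between calls to the robot, and variables do not carry over. Pictures are saved under pics/ and viewed, at most 10 in all, crops included, and the job is handed in when it is done.

Besides the shell and the picture viewer there is one more tool, called after "Request:" by a JSON object that holds its "fn" and its "kwargs". move_arm: Moves the arm, as the interface text tells. Its arguments: {"type":"object","properties":{"moves":{"type":"array","items":{"type":"array","items":{"type":"number"}}},"hand":{"type":"number"},"force":{"type":"number"}},"required":["moves"]}

```bash
mkdir -p pics; python3 - <<'E'
from cell import robot
import cv2
for n in("scene","top"):
    cv2.imwrite(f"pics/{n}0.png",robot.camera(n)[:,:,::-1])
    c=robot.get_calibration(n);print(n,c["mtx"],c["camera_from_world"])
s=robot.observe();print(s)
E
```

```text
scene [[442.71430993   0.         325.03087986]
 [  0.         442.71430993 201.00878577]
 [  0.           0.           1.        ]] [[-0.74396438  0.66813214 -0.01079077  0.34545134]
 [ 0.42692063  0.46282866 -0.77687091 -0.14729408]
 [-0.51405815 -0.58257109 -0.62956743  1.33083963]
 [ 0.          0.          0.          1.        ]]
top [[455.50036265   0.         320.31403547]
 [  0.         455.50036265 194.34632299]
 [  0.           0.           1.        ]] [[-7.59595326e-04 -9.99718571e-01 -2.37107797e-02  3.00819165e-02]
 [-9.99015709e-01  1.81023846e-03 -4.43208260e-02  4.70670172e-01]
 [ 4.43512750e-02  2.36537755e-02 -9.98735933e-01  1.40390512e+00]
 [ 0.00000000e+00  0.00000000e+00  0.00000000e+00  1.00000000e+00]]
{'clock': 0.1, 'joint_positions': array([-7.68565159e+01,  2.02593506e+01,  9.36252528e+01,  1.67821705e-03,
        6.61876072e+01, -1.38018803e-01]), 'dq': array([-0.04017583, -0.02347275, -0.08520559,  0.03292513, -0.06353877,
       -0.01483603]), 'effort': array([-1.52961984e-04, -6.06358767e+01, -3.42820609e+01, -1.97695795e-05,
        3.93652852e-03,  1.98367496e-05]), 'position': array([ 0.14349027, -0.60786275,  0.23062441]), 'tool_rot': array([[ 9.73255815e-01,  2.29723859e-01, -2.60487861e-04],
       [ 2.29724004e-01, -9.73255034e-01,  1.23338974e-03],
       [ 2.98179274e-05, -1.26024405e-03, -9.99999205e-01]]), 'wrist_force': array([-0.44069959, -0.21272848, -0.25547246]), 'moment': array([0.00656542, 0.03146365, 0.02945992]), 'gripper_force': 0.0, 'grip_width': 0.08537605878059065}
```

View pics/scene0.png

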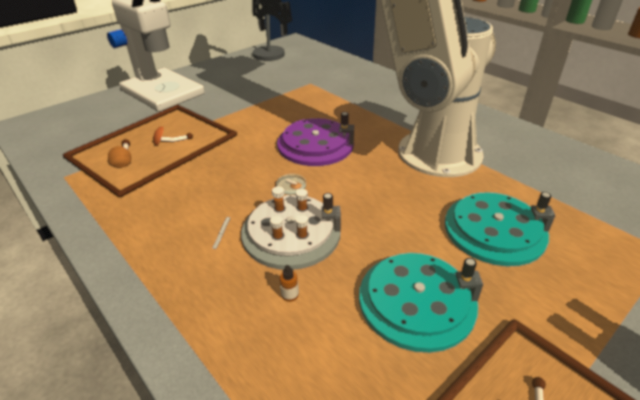

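View pics/top0.png

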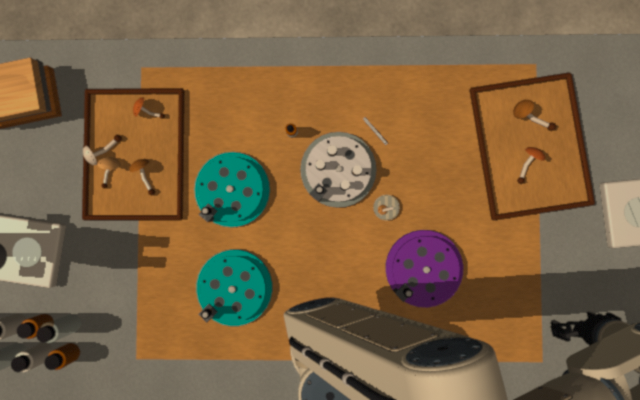

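The carousel shapes in the top view are teal (232,189), teal (234,288), purple (425,268) and grey (340,169). The grey one is meant: it matches the description and is the only one carrying capped vials. I'll confirm it in an enlarged crop.

```bash
cat > h.py <<'E'
from cell import robot
import numpy as np, cv2
def ray(n,u,v,z,c=None):
    c=c or robot.get_calibration(n);T=c["camera_from_world"];R=T[:3,:3];o=-R.T@T[:3,3]
    d=R.T@np.linalg.inv(c["mtx"])@[u,v,1];return o+d*(z-o[2])/d[2]
def proj(n,p,c=None):
    c=c or robot.get_calibration(n);q=c["camera_from_world"]@np.append(p,1);q=c["mtx"]@q[:3];return q[:2]/q[2]
E
python3 - <<'E'
from h import *
a=cv2.imread("pics/scene0.png")[160:280,200:360];b=cv2.imread("pics/top0.png")[110:230,270:430]
a=cv2.resize(a,None,fx=5,fy=5,interpolation=3)[:, :800];b=cv2.resize(b,None,fx=5,fy=5,interpolation=3)
cv2.imwrite("pics/c1.png",a);cv2.imwrite("pics/c2.png",b)
E
```

```text
(no output)
```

View pics/c1.png

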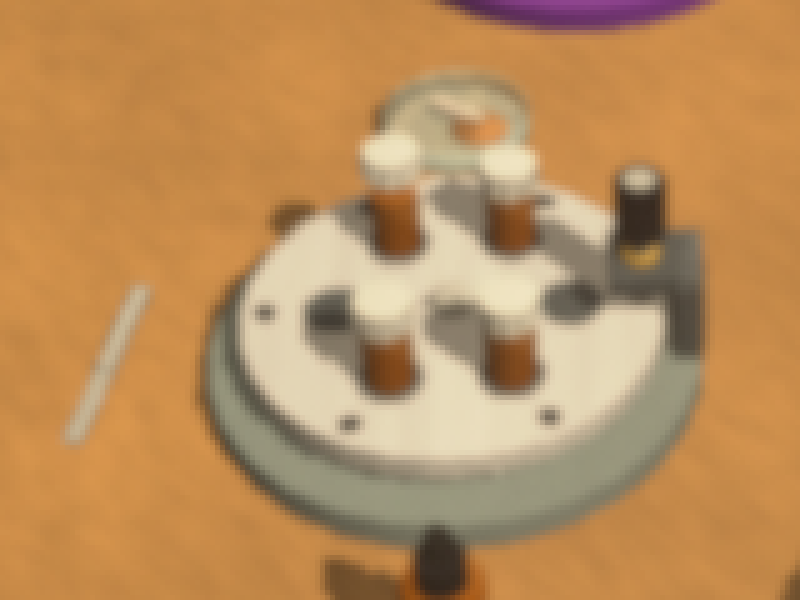

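View pics/c2.png

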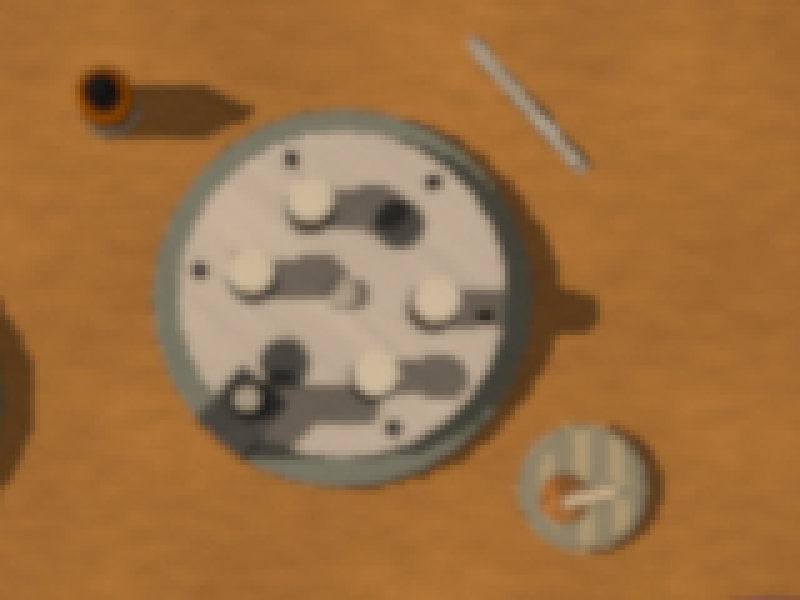

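The grey carousel is confirmed. The knob is at top crop (248,398). The caps are at (311,201), (250,272), (436,300) and (376,372). The proud cap is the one at top crop (436,300) and scene crop (390,150), with the tallest neck and longest shadow. Next I fit the carousel pose.

```bash
python3 - <<'E'
from h import *
from scipy.optimize import least_squares
o=np.array([270,110]);f=lambda u,v:np.array([u,v])/5+o-.4
g=lambda u,v:np.array([u,v])/5+np.array([200,160])-.4
K=f(248,398)
obs=[("top",(-.088,0),.112,f(248,398)),("scene",(-.088,0),.112,g(640,181)),("top",(0,0),.04,f(343,294))]
A=lambda d:(.055*np.cos(np.radians(d)),.055*np.sin(np.radians(d)))
# knob -x ; caps assigned by nearest
caps=[("top",f(311,201),.088),("top",f(250,272),.088),("top",f(436,300),.097),("top",f(376,372),.088),
("scene",g(390,150),.097),("scene",g(508,162),.088),("scene",g(384,297),.088),("scene",g(508,297),.088)]
W=lambda p,q:np.array([p[0]+np.cos(p[2])*q[0]-np.sin(p[2])*q[1],p[1]+np.sin(p[2])*q[0]+np.cos(p[2])*q[1]])
C={n:robot.get_calibration(n) for n in("top","scene")}
def res(p):
    r=[proj(n,np.append(W(p,q),z),C[n])-u for n,q,z,u in obs]
    for n,u,z in caps:
        e=[proj(n,np.append(W(p,A(d)),z),C[n])-u for d in(60,-60,120,-120)]
        r.append(min(e,key=lambda v:v@v))
    return np.ravel(r)
c=ray("top",*f(343,294),.04);k=ray("top",*K,.112);d=c-k
s=least_squares(res,[c[0],c[1],np.arctan2(d[1],d[0])]);p=s.x
print(p[:2],np.degrees(p[2]));print(s.fun.reshape(-1,2).round(1))
print("knob",W(p,(-.088,0)))
for a in(60,-60,120,-120):print(a,W(p,A(a)),proj("top",np.append(W(p,A(a)),.088)))
print(caps[2][1]);
for z in(.09,.095,.1):print(z,ray("top",*caps[2][1],z)[:2],ray("scene",*caps[4][1],z)[:2])
print(ray("top",*K,.112),ray("scene",*g(640,181),.112))
E
```

```text
[ 0.54990783 -0.02457364] -39.62470655193041
[[-0.4 -0.4]
 [ 0.4 -1. ]
 [-0.4 -0.5]
 [-0.3 -1. ]
 [ 0.  -0.8]
 [-0.1 -0.6]
 [-0.2 -0.3]
 [ 0.3 -0.7]
 [ 0.3 -0.8]
 [-0.  -0.4]
 [ 0.3 -1.2]]
knob [0.48212686 0.0315489 ]
60 [ 0.6014666  -0.00542441] [331.49705647 148.84443831]
-60 [ 0.54071216 -0.07879946] [356.51960834 169.30902   ]
120 [0.55910349 0.02965218] [319.61011046 163.20030136]
-120 [ 0.49834906 -0.04372287] [344.6129119  183.72850587]
[356.8 169.6]
0.09 [ 0.53965441 -0.0795049 ] [ 0.53760743 -0.08489446]
0.095 [ 0.53916071 -0.07922178] [ 0.54126753 -0.07942036]
0.1 [ 0.53866701 -0.07893867] [ 0.54492763 -0.07394625]
[0.48108151 0.03028335 0.112     ] [0.485119   0.03355874 0.112     ]
```

Request:
{"fn": "move_arm", "kwargs": {"moves": [[42.3,-35.3,0,0,0,0],[42.3,-35.3,0,0,0,0],[42.3,-35.3,0,0,0,0],[42.3,-35.3,0,0,0,0],[42.3,-35.3,0,0,0,0],[42.3,-35.3,0,0,0,0],[42.3,-35.3,0,0,0,0],[42.3,-35.3,0,0,0,0],[42.3,-35.3,0,0,0,0],[42.3,-35.3,0,0,0,0]], "hand": 0}}

```text
clock: 1.35
position: [0.4749, -0.1659, 0.2312]
tool_rot: [[0.973, 0.23, -0.0], [0.23, -0.973, -0.0], [-0.0, 0.0, -1.0]]
wrist_force: [-0.5, -0.3, 0.1]
grip_width: 0.0
gripper_force: 0.0
```

Request:
{"fn": "move_arm", "kwargs": {"moves": [[0,0,0,0,0,10.6],[0,0,0,0,0,10.6],[0,0,0,0,0,10.6],[0,0,0,0,0,10.6],[0,0,0,0,0,10.6],[0,0,0,0,0,0]]}}

```text
clock: 2.1
position: [0.474, -0.1675, 0.231]
tool_rot: [[0.77, -0.638, -0.001], [-0.638, -0.77, 0.0], [-0.001, 0.0, -1.0]]
wrist_force: [-0.7, -1.0, 0.1]
grip_width: -0.0001
gripper_force: 0.0
```

```bash
python3 - <<'E'
from h import *
s=robot.observe();c=robot.get_calibration("wrist")
im=robot.camera("wrist")[:,:,::-1].copy();cv2.imwrite("pics/w1.png",im)
np.savez("w1.npz",mtx=c["mtx"],T=c["camera_from_world"])
for k in("clock","position","tool_rot","joint_positions","wrist_force","grip_width"):print(k,s[k])
for n,p in dict(cap=(.5407,-.0788,.096),c120=(.5591,.0297,.088),cm120=(.4983,-.0437,.088),c60=(.6015,-.0054,.088),knob=(.4821,.0315,.112)).items():print(n,proj("wrist",p,c))
print("delta tool to cap",s["tool_rot"].T@(np.array([.5407,-.0788,.11])-s["position"])*1000)
E
```

```text
clock 2.1
position [ 0.47396749 -0.16747738  0.23103263]
tool_rot [[ 7.70016170e-01 -6.38024153e-01 -5.27623789e-04]
 [-6.38024158e-01 -7.70016325e-01  1.80655688e-04]
 [-5.21541624e-04  1.97528923e-04 -9.99999844e-01]]
joint_positions [-1.96316561e+01  9.31424127e+00  1.08289549e+02 -4.59713640e-04
  6.24281608e+01  1.10013204e+02]
wrist_force [-0.67103593 -0.95096117  0.05136138]
grip_width -8.542731210935149e-05
cap [203.28963357 193.98445505]
c120 [118.44132077 244.00727387]
cm120 [212.109486   243.96320612]
c60 [107.68121888 191.7995683 ]
knob [162.51623049 309.66879121]
delta tool to cap [  -5.1300714  -110.88388911  121.01341727]
```

View pics/w1.png

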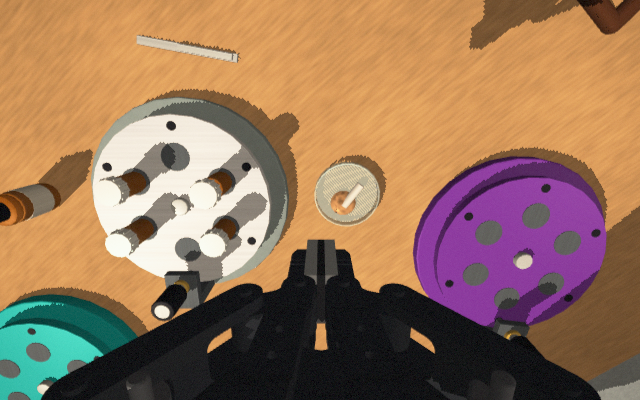

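Wrist view: grey carousel, proud cap at (203,194), knob top at (162,311). Both match the fit's projections to about 1 px, so I'm moving over the cap.

Request:
{"fn": "move_arm", "kwargs": {"moves": [[-1.3,-27.7,10,0,0,0],[-1.3,-27.7,20,0,0,0],[-1.3,-27.7,20,0,0,0],[-1.2,-27.7,20,0,0,0],[0,0,30,0,0,0],[0,0,15,0,0,0],[0,0,4,0,0,0],[0,0,0,0,0,0],[0,0,0,0,0,0]]}}

```text
clock: 3.28
position: [0.5416, -0.0794, 0.1133]
tool_rot: [[0.769, -0.639, 0.002], [-0.639, -0.769, -0.0], [0.001, -0.001, -1.0]]
wrist_force: [0.5, -0.0, -0.1]
grip_width: 0.0
gripper_force: 0.0
```

```bash
python3 - <<'E'
from h import *
im=robot.camera("wrist")[:,:,::-1]
cv2.imwrite("pics/w2.png",im)
s=robot.observe();print(s["position"],s["wrist_force"],s["tool_rot"].T@(np.array([.5407,-.0788,.088])-s["position"])*1000)
E
```

```text
[ 0.54159049 -0.07936776  0.11321863] [-0.18323747 -0.35961237  0.44741961] [-1.08185826  0.15187988 25.21708008]
```

View pics/w2.png

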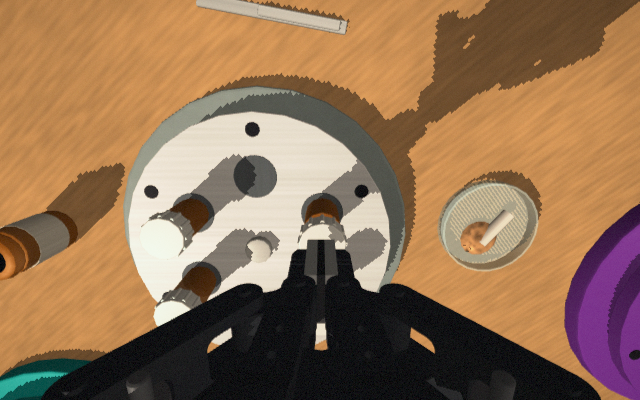

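The closed fingertips are right above the proud cap (322,237), so I'm pressing down gently.

Request:
{"fn": "move_arm", "kwargs": {"moves": [[-1,0,6,0,0,0],[0,0,5,0,0,0],[0,0,2,0,0,0],[0,0,2,0,0,0],[0,0,2,0,0,0],[0,0,2,0,0,0],[0,0,0,0,0,0]]}}

```text
clock: 4.2
position: [0.5402, -0.0784, 0.0932]
tool_rot: [[0.769, -0.639, -0.0], [-0.639, -0.769, 0.0], [-0.0, 0.0, -1.0]]
wrist_force: [-0.6, 0.4, 2.5]
grip_width: 0.0001
gripper_force: 0.7
```

Request:
{"fn": "move_arm", "kwargs": {"moves": [[0,0,2,0,0,0],[0,0,1.5,0,0,0],[0,0,1,0,0,0],[0,0,0,0,0,0]]}}

```text
clock: 4.7
position: [0.5402, -0.0784, 0.0886]
tool_rot: [[0.769, -0.639, -0.0], [-0.639, -0.769, 0.0], [-0.0, 0.0, -1.0]]
wrist_force: [-1.2, -0.1, 2.0]
grip_width: 0.0004
gripper_force: 1.3
```

Request:
{"fn": "move_arm", "kwargs": {"moves": [[0,0,0.5,0,0,0],[0,0,0.5,0,0,0],[0,0,0,0,0,0]]}}

```text
clock: 5.08
position: [0.5403, -0.0784, 0.088]
tool_rot: [[0.769, -0.639, -0.0], [-0.639, -0.769, 0.0], [-0.0, -0.0, -1.0]]
wrist_force: [-2.9, 0.0, 7.9]
grip_width: 0.0003
gripper_force: 3.8
```

Request:
{"fn": "move_arm", "kwargs": {"moves": [[0,0,0.5,0,0,0],[0,0,0.5,0,0,0],[0,0,0,0,0,0]]}}

```text
clock: 5.45
position: [0.5403, -0.0784, 0.0879]
tool_rot: [[0.769, -0.639, 0.0], [-0.639, -0.769, -0.0], [0.0, -0.0, -1.0]]
wrist_force: [-6.4, 0.6, 17.2]
grip_width: 0.0003
gripper_force: 9.2
```

The cap hit its hard stop at z=0.0879 with 17 N, so it is home. Retracting and moving over the knob.

Request:
{"fn": "move_arm", "kwargs": {"moves": [[0,0,-5,0,0,0],[0,0,-25,0,0,0],[0,0,-40,0,0,0],[-29,-12,0,0,0,0],[-29,-12,0,0,0,0],[-29,-12,0,0,0,0],[-28,-11,0,0,0,0],[0,0,0,0,0,0],[0,0,0,0,0,0]], "hand": 0}}

```text
clock: 6.58
position: [0.4824, 0.031, 0.1568]
tool_rot: [[0.77, -0.639, 0.001], [-0.639, -0.77, -0.0], [0.001, -0.0, -1.0]]
wrist_force: [0.6, 1.3, -0.3]
grip_width: 0.0004
gripper_force: 0.0
```

Request:
{"fn": "move_arm", "kwargs": {"moves": [[0,0,0,0,0,0],[0,0,0,0,0,0],[0,0,0,0,0,0],[0,0,0,0,0,0]], "hand": 75}}

```text
clock: 7.08
position: [0.4819, 0.031, 0.1568]
tool_rot: [[0.769, -0.639, 0.0], [-0.639, -0.769, 0.0], [0.0, -0.0, -1.0]]
wrist_force: [-0.3, 0.2, -0.3]
grip_width: 0.0639
gripper_force: 0.0
```

```bash
python3 - <<'E'
from h import *
c=robot.get_calibration("wrist");s=robot.observe()
im=robot.camera("wrist")[:,:,::-1]
cv2.imwrite("pics/w3.png",im)
print(s["position"],s["wrist_force"],s["grip_width"],s["tool_rot"].T@(np.array([.4821,.0315,.079])-s["position"])*1000)
print(proj("wrist",(.4821,.0315,.112),c))
for q in((.5407,-.0788,.088),(.5591,.0297,.088),(.4983,-.0437,.088),(.6015,-.0054,.088)):print(proj("wrist",q,c))
E
```

```text
[0.48193248 0.03104171 0.1567598 ] [-0.33972453  0.21208237 -0.32459568] 0.06394154850454054 [-0.16498777 -0.45851957 77.75980349]
[320.56011517 223.76700033]
[396.5277155   36.22409984]
[249.59006724 127.148494  ]
[390.96770927 126.83917401]
[243.55260524  36.60054232]
```

View pics/w3.png

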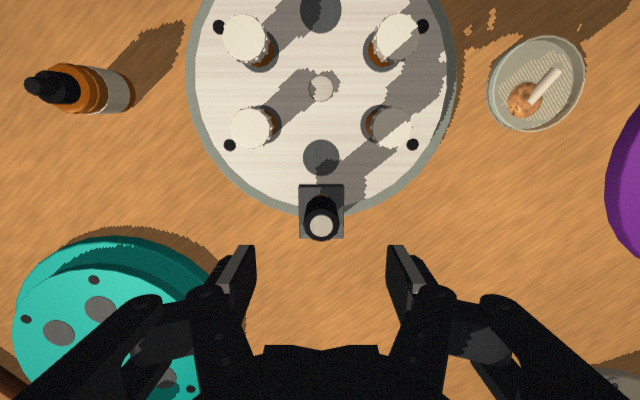

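All four caps now look level, and the knob at (321,225) sits centred between the open fingers. Descending and gripping.

Request:
{"fn": "move_arm", "kwargs": {"moves": [[0,-0.5,15,0,0,0],[0,0,20,0,0,0],[0,0,20,0,0,0],[0,0,12,0,0,0],[0,0,8,0,0,0],[0,0,0,0,0,0]]}}

```text
clock: 7.88
position: [0.4819, 0.0316, 0.0814]
tool_rot: [[0.769, -0.639, -0.001], [-0.639, -0.769, -0.0], [-0.001, 0.001, -1.0]]
wrist_force: [-0.3, -0.5, 0.1]
grip_width: 0.0646
gripper_force: 0.0
```

Request:
{"fn": "move_arm", "kwargs": {"moves": [[0,0,0,0,0,0],[0,0,0,0,0,0],[0,0,0,0,0,0],[0,0,0,0,0,0],[0,0,0,0,0,0],[0,0,0,0,0,0]], "hand": 0, "force": 60}}

```text
clock: 8.62
position: [0.4819, 0.0309, 0.0826]
tool_rot: [[0.77, -0.639, -0.0], [-0.639, -0.77, -0.001], [0.0, 0.001, -1.0]]
wrist_force: [-2.6, -4.9, 9.5]
grip_width: 0.0227
gripper_force: 58.3
```

Request:
{"fn": "move_arm", "kwargs": {"moves": [[0,0,-2,0,0,0],[0,0,-2,0,0,0],[0,0,-2,0,0,0],[0,0,-2,0,0,0],[0,0,-2,0,0,0],[0,0,0,0,0,0]]}}

```text
clock: 9.38
position: [0.4819, 0.0309, 0.0917]
tool_rot: [[0.769, -0.639, -0.0], [-0.639, -0.769, -0.001], [0.0, 0.001, -1.0]]
wrist_force: [1.0, -5.7, -6.2]
grip_width: 0.0222
gripper_force: 59.0
```

Request:
{"fn": "move_arm", "kwargs": {"moves": [[0,0,-2,0,0,0],[0,0,-2,0,0,0],[0,0,-1,0,0,0],[0,0,-0.5,0,0,0],[0,0,0,0,0,0]]}}

```text
clock: 10.0
position: [0.4818, 0.0309, 0.097]
tool_rot: [[0.769, -0.639, -0.0], [-0.639, -0.769, -0.001], [0.0, 0.001, -1.0]]
wrist_force: [1.8, -5.5, -8.3]
grip_width: 0.0223
gripper_force: 59.0
```

Request:
{"fn": "move_arm", "kwargs": {"moves": [[0,0,-0.7,0,0,0],[0,0,-0.7,0,0,0],[0,0,0,0,0,0]]}}

```text
clock: 10.38
position: [0.4818, 0.0309, 0.0978]
tool_rot: [[0.769, -0.639, -0.001], [-0.639, -0.769, -0.001], [0.0, 0.001, -1.0]]
wrist_force: [3.9, -5.1, -16.9]
grip_width: 0.022
gripper_force: 59.8
```

The force jumped from 8 to 17 N, so the plunger is at its hard stop. I'll check it holds and look at the scene.

Request:
{"fn": "move_arm", "kwargs": {"moves": [[0,0,0,0,0,0],[0,0,0,0,0,0],[0,0,0,0,0,0],[0,0,0,0,0,0],[0,0,0,0,0,0],[0,0,0,0,0,0],[0,0,0,0,0,0],[0,0,0,0,0,0]]}}

```text
clock: 11.38
position: [0.4818, 0.0309, 0.0978]
tool_rot: [[0.769, -0.639, -0.001], [-0.639, -0.769, -0.001], [0.0, 0.001, -1.0]]
wrist_force: [4.3, -5.1, -16.0]
grip_width: 0.0222
gripper_force: 59.8
```

```bash
python3 - <<'E'
from h import *
a=robot.camera("scene")[160:280,200:360,::-1];b=robot.camera("wrist")[:,:,::-1]
b=b[:,60:580]
a=cv2.resize(a,(400,300),interpolation=3);b=cv2.resize(b,(390,300))
cv2.imwrite("pics/f.png",np.hstack([a,b]))
E
```

```text
(no output)
```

View pics/f.png

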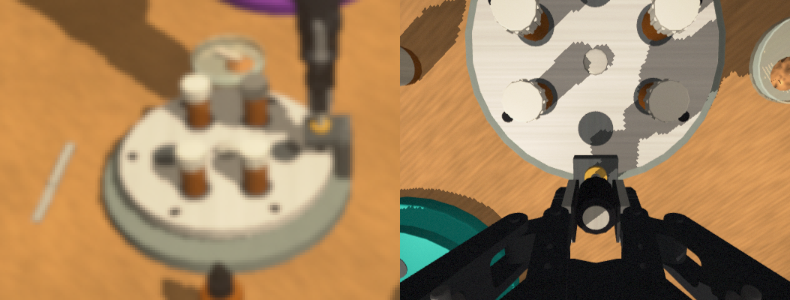

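The final view shows all four caps level, including the pressed one at (197,85). The knob is gripped and raised, with the brass shank visible at (596,173), and the bystanders are unmoved.

```bash
python3 -c "
from cell import robot
print(robot.hand_in())"
```

```text
the job is handed in; nothing more can be done
None
```

The job is handed in: the proud cap is pressed fully home, the other three caps stayed shut, and the arm is still holding the plunger knob up at its hard stop, with the bystanders unmoved.

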